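Post a worn edger blade into the scrap-blade box

TASK

Get the worn lawn-edger blade (the flat steel bar with the one big hole in its middle) safely out of the way: line it up with the slot of the scrap-blade box that hangs on the bench edge and push it end first through the sprung flap, so that it drops right inside and the flap shuts behind it. Leave the mending plate and the other things on the bench where they are.

Things in the scene. Friction and masses are not known exactly. Their poses are not given: they have to be found in the camera images.
- blade_mid (a point): Worn lawn-edger blade: flat dark steel bar 190 mm long, 50 mm wide, 6 mm thick, square ends, one 25 mm hole through its middle, 0.3 to 0.55 kg, slippery (friction about 0.3). It lies flat on the bench. This point is its centre, half-way through its thickness (3 mm above the bench); x along its length, y across its width, z up. The two ends are alike.
- blade_box: Grey sheet-steel scrap-blade box, 110 mm wide, hung on the bench's far edge: a closed hood 48 mm above the bench, reaching 265 mm below it. Origin: on the bench edge at bench-top height, mid-slot; x away from the bench into the box, y along the edge, z up. Two flat feet 3 mm thick lie on the bench at 42 to 78 mm either side of mid-slot, x -42 to 4 mm. The slot is the only way in.
- slot (a point): Middle of the slot in the hood's upright front plate (robot side, 4 mm beyond the bench edge, 3 mm thick), at bench-top height. Slot 55 mm wide, open from 13 mm below to 14 mm above the bench top. Axes as the box's. Upright cheeks 16 mm high lead in to it along the bench, from 90 mm apart, 39 mm before this point, narrowing to 55 mm at the plate.
- flap (a joint): Sprung steel flap behind the slot, hinged above it. Rad: 0 = shut, grows as it is pushed inwards (to 1.4); under 1 N opens it. Behind it a slide falls at 40 degrees to the box bottom (back wall 212 mm from the bench edge): once more than half the blade is past the bench edge it tips, tail swinging up, and slips inside by itself unless held.
- mending_plate: Bystander: bright flat steel mending plate 150 x 38 x 4 mm with four small screw holes in a row, lying flat on the other side of the slot's line from the blade. Origin: centre of its underside, x along its length.
- nut_driver: Bystander: chrome nut driver with black handle, 210 mm long, 28 mm thick, lying down. Origin: underside near mid-length, x towards its socket.
- tack_hammer: Bystander: tack hammer with wooden handle, 250 mm long, lying down. Origin: underside, x towards its head.
- funnel: Bystander: red plastic funnel standing mouth down, 116 mm across, 120 mm high. Origin: centre of its mouth on the bench.
- parts_box: Bystander: grey plastic parts box, open on top, 120 x 190 x 45 mm, with six compartments. Origin: centre of its underside.
- screw_jar: Bystander: glass jar with steel lid, 72 mm across, 85 mm high. Origin: centre of its underside.
- glue_bottle: Bystander: yellow glue bottle, 58 mm across, 180 mm high. Origin: centre of its underside.
Not all that is in view belongs to the job. What is meant by the part that bears blade_mid is not red, and is the smaller of those in its own colour.

How it is judged:
By the outcome, as a careful person would: the job done as asked, in the order asked, and still so for the second after the job is handed in, with the robot touching nothing.
It also fails if it takes over 51 s, if anything falls off the work surface, if the arm or the gripper's body presses on something with over 40 N, if the wrist force passes 120 N, or if a joint passes its speed limit or range.

ROBOT

A 6-joint arm with a two-finger parallel gripper is mounted at the origin on the work surface. World frame = base frame: x ahead of the robot, y to its left, z up, the work surface at z = 0. Lengths are in m, angles in rad, forces in N, time in s.
With the tool pointing down it reaches from about 0.25 to 0.775 m from the base axis. Payload 4 kg.
Tool frame: the origin (TCP) lies between the finger pads; the fingertips stand 25 mm ahead of it and the grasp point (between the pads) lies 6 mm ahead of it (robot.tip_reach is the distance from the TCP to the fingertips, in m); z points along the fingers, y is the line along which they close (so a half turn about z gives the same grasp; the last joint's range is limited). The gripper opens to 94 mm and grips with 3 to 60 N. Pads are 16 mm wide; open, the fingers measure 119 mm over their backs; the gripper's body (75 mm by 177 mm) begins 78 mm behind the grasp point.
Start: joints at [-1.214, 0.087, 1.371, -0, 1.684, -0.103], TCP at [0.244, -0.493, 0.231] pointing down, gripper open.
Joint ranges: [-3.1, 3.1], [-0.76, 2.03], [0.27, 2.55], [-1.08, 4.22], [0.17, 2.65], [-2.57, 2.57]. Speed limits (rad/s): [2.79, 2.79, 3.14, 3.14, 3.14, 3.14].

INTERFACE

Orientations are given as [roll, pitch, yaw] about the fixed x, y, z axes, in that order (R = Rz(yaw) Ry(pitch) Rx(roll)).
In Python, from bench import sensors, snapshot, camera_info, ticket, robot gives the robot as it stands.
- The arm moves only by the tool arm_command, never from a script. Its argument "plan" is a list of rows, each an object with "grip": the closure, from -1 (fully open) to 1 (shut); "slide": the shift along the tool's x, y, z normalised to -1 to 1, where 1 is 500 mm, a list of three; "spin": the turn about the tool's z normalised to -1 to 1, where 1 is 5 degrees. A call has 1 to 10 rows; each row shifts and turns the commanded pose from where the row before left it, along the tool's axes as they then stand; what a row does not reach is not made up. A row lasts 1/8 s, in which the tool goes at most 62.5 mm and 10.7 degrees, less where a joint would pass 70% of its speed; a pose out of reach is approached as far as the arm can. A call with a number of a shift or a turn outside -1 to 1 is refused whole. A call with a gripper value outside its range is refused whole. The fingers move at their own pace and stop on an object; the grip force is fixed at half the most. Time passes only in rows, so rows that do not move let the fingers close. It gives the time, the measured TCP pose, the force, the opening and the grip force at its end, in the units of the state.
- sensors.get_obs(): the state, without advancing time (a new reading comes with each control period).
- snapshot(name): name is "scene" or "top" or "wrist"; returns the picture (384x512x3 uint8, red, green, blue); there is no depth.
- camera_info(name): a dict with "fx", "fy", "cx", "cy" (pixels), "k1" (the pictures are not rectified: a ray, as slopes to the right and down, at radius r is drawn at 1 + k1 r^2 times it, then the intrinsics apply), "position" and "rotation" of the camera in the world. Camera axes: x right, y up, looking along -z (the intrinsics and any distortion apply to the point x, -y, -z); pixel columns grow to the right and rows downward; lengths in m; the calibration is good to about 2 mm. A picture is of the moment at which its call begins: read the wrist's pose just before it. camera_info takes no time and is no camera call; for the wrist camera it gives the pose at the moment of the call.
- ticket.close_job(): hands the job in; it is judged then, once.
The state is a dict: "time": time; "joint_positions": joint angles; "qvel": joint speeds; "joint_torque": joint torques, N m; "tool_pos": TCP position; "ee_rot": TCP orientation; "wrist_force": force on the tool from outside, world axes, zero at the start; "wrist_torque": the same for the moment, N m; "width": finger opening in m; "finger_force": force on a finger pad.
Only numpy, scipy, OpenCV 4.12 (cv2) and the standard library are available. Lean on these libraries where they do the work, as an engineer would, in place of code of your own. Each camera call takes 0.05 s, during which the arm holds its last target. There are 200 camera calls.

## Working session

There is one attempt and no reset: what is moved stays moved. The work goes in short steps, Python scripts to look and compute and a tool call to move; the robot and the scene stay as the last step left them, time stands still between calls to the robot, and variables do not carry over. Pictures are saved under pics/ and viewed, at most 10 in all, crops included, and the job is handed in when it is done.

Besides the shell and the picture viewer there is one more tool, called after "Request:" as name(argument=value, ...) on one line, values as JSON. arm_command: Moves the arm, as the interface text tells. Scaled input: -1 to 1 covers 500 mm each way for a shift and 5 degrees each way for a turn. Its arguments: {"type":"object","properties":{"plan":{"type":"array","items":{"type":"object","properties":{"grip":{"type":"number"},"slide":{"type":"array","items":{"type":"number"}},"spin":{"type":"number"}}}}},"required":["plan"]}

```bash
mkdir -p pics; ls
python3 - <<'E'
from bench import sensors, snapshot, camera_info
import cv2,numpy as np
for n in("scene","top"):
    im=snapshot(n);cv2.imwrite(f"pics/{n}0.png",im[:,:,::-1]);i=camera_info(n);print(n,i)
o=sensors.get_obs();print(o["time"],o["tool_pos"],o["ee_rot"],o["width"],o["wrist_force"])
a=cv2.imread("pics/top0.png");cv2.imwrite("pics/top0b.png",cv2.resize(a,(800,600),interpolation=cv2.INTER_CUBIC))
E
```

```text
pics
scene {'fx': 468.67221184903315, 'fy': 468.67221184903315, 'cx': 260.43461294030715, 'cy': 192.6385675688246, 'k1': -0.06510472824159011, 'position': array([ 1.26145929, -1.19096077,  1.23613719]), 'rotation': array([0.88306716, 0.01273521, 0.60556694])}
top {'fx': 429.58221590867066, 'fy': 429.58221590867066, 'cx': 248.26394107942497, 'cy': 196.34668088574557, 'k1': -0.0421994293510093, 'position': array([ 0.34874653, -0.01003925,  1.48664598]), 'rotation': array([ 0.06957566, -0.01373059, -1.58459914])}
0.1 [ 0.24392854 -0.49247613  0.22944981] [-3.13968354e+00 -1.85744304e-04  4.59797909e-01] 0.09392589831446281 [ 0.25786083  0.29144958 -0.11333126]
```

View pics/top0b.png

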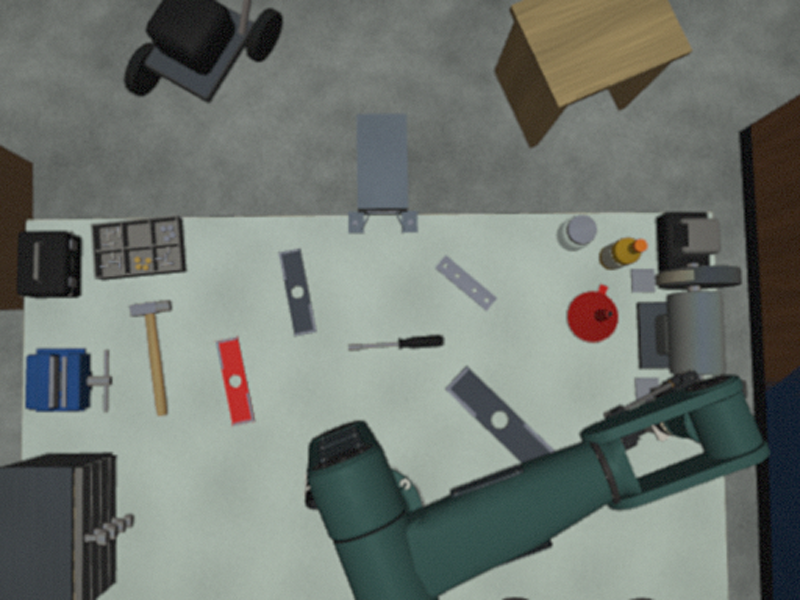

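View pics/scene0.png

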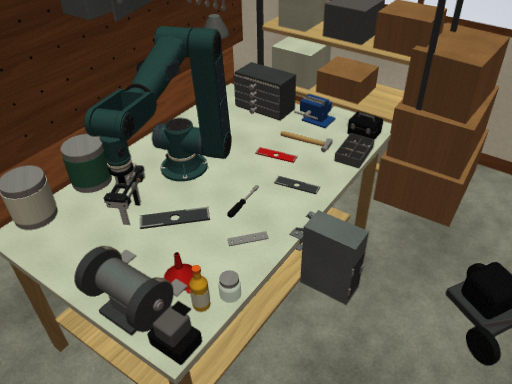

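The top view shows the short dark blade at about (297,291) in the 800x600 picture. The larger dark bar is at (500,420), the red decoy at (235,380), the mending plate at (465,282) and the box slot with its feet at (383,220). The scene view shows the blade at (297,185) and the box at (333,255).

```bash
cat > h.py <<'E'
import cv2,numpy as np
from scipy.spatial.transform import Rotation as R
from bench import snapshot,camera_info,sensors
def rays(i,px):
    px=np.asarray(px,float).reshape(-1,2)
    d=(px-[i["cx"],i["cy"]])/[i["fx"],i["fy"]]; u=d.copy()
    for _ in range(10): u=d/(1+i["k1"]*(u**2).sum(1,keepdims=True))
    r=np.asarray(i["rotation"]); M=r if r.ndim==2 else R.from_euler("xyz",r).as_matrix()
    return np.asarray(i["position"]),np.c_[u[:,0],-u[:,1],-np.ones(len(u))]@M.T
def plane(i,px,z):
    p,v=rays(i,px); return p+v*((z-p[2])/v[:,2])[:,None]
def cross(i,a,j,b):
    p,v=rays(i,a);q,w=rays(j,b);v=v[0];w=w[0]
    s=np.linalg.lstsq(np.c_[v,-w],q-p,rcond=None)[0]
    return (p+v*s[0]+q+w*s[1])/2,np.linalg.norm(p+v*s[0]-q-w*s[1])
def dark(im,roi,t=110):
    x0,y0,x1,y1=roi;m=np.zeros(im.shape[:2],np.uint8)
    m[y0:y1,x0:x1]=(im[y0:y1,x0:x1].max(2)<t)
    c=max(cv2.findContours(m,cv2.RETR_EXTERNAL,cv2.CHAIN_APPROX_NONE)[0],key=cv2.contourArea)
    return c
E
python3 - <<'E'
from h import *
T=cv2.imread("pics/top0.png");S=cv2.imread("pics/scene0.png");it=camera_info("top");is_=camera_info("scene")
ct=dark(T,(170,150,212,222),140);cs=dark(S,(268,168,326,200),120)
bt=cv2.minAreaRect(ct);bs=cv2.minAreaRect(cs);print(bt,bs)
P=cv2.boxPoints(bt);W=plane(it,P,.006);print("corners",W.round(4));print("sides",[np.linalg.norm(W[k]-W[k-1]).round(4) for k in range(4)])
def cen(c): m=cv2.moments(c);return m["m10"]/m["m00"],m["m01"]/m["m00"]
X,e=cross(it,cen(ct),is_,cen(cs));print("mid 2view",X.round(4),e.round(4))
pr=plane(it,ct.reshape(-1,2),.006)[:,:2];r=cv2.minAreaRect(pr.astype(np.float32));print("metric rect",r)
# bench edge, box in top
for c in (200,215,290,310):
    g=T[125:150,c].astype(int).sum(1);k=np.argmax(np.diff(g));print("edge",c,plane(it,[[c,125+k+.5]],0).round(4))
cv2.imwrite("pics/box.png",np.hstack([cv2.resize(T[125:160,210:280],(700,350),interpolation=cv2.INTER_CUBIC)]))
cv2.imwrite("pics/boxS.png",cv2.resize(S[195:275,270:375],None,fx=6,fy=6,interpolation=cv2.INTER_CUBIC))
E
```

```text
((190.12481689453125, 186.64906311035156), (54.350276947021484, 14.95671272277832), 79.11447143554688) ((296.6360168457031, 184.48316955566406), (45.045310974121094, 8.55097484588623), 14.743562698364258)
corners [[0.5765 0.2117 0.006 ]
 [0.5858 0.1607 0.006 ]
 [0.3999 0.1262 0.006 ]
 [0.3908 0.1768 0.006 ]]
sides [np.float64(0.1889), np.float64(0.0519), np.float64(0.189), np.float64(0.0514)]
mid 2view [ 0.4877  0.1695 -0.002 ] 0.0014
metric rect ((0.4881768226623535, 0.1688135713338852), (0.18891170620918274, 0.051603395491838455), 10.638906478881836)
edge 200 [[0.6608 0.1343 0.    ]]
edge 215 [[0.6602 0.0818 0.    ]]
edge 290 [[ 0.6609 -0.1814  0.    ]]
edge 310 [[ 0.6602 -0.2519  0.    ]]
```

View pics/box.png

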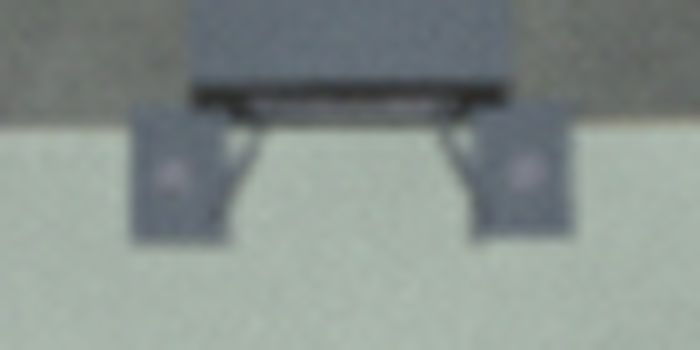

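Request:
arm_command(plan=[{"slide": [0.08,-0.092,0],"grip": -1},{"slide": [0.08,-0.092,0],"grip": -1},{"slide": [0.08,-0.092,0],"grip": -1},{"slide": [0.08,-0.092,0],"grip": -1},{"slide": [0.08,-0.092,0],"grip": -1},{"slide": [0.08,-0.092,0],"grip": -1},{"slide": [0.08,-0.092,0],"grip": -1},{"slide": [0.08,-0.092,0],"grip": -1},{"slide": [0.08,-0.092,0],"grip": -1},{"slide": [0.08,-0.092,0],"grip": -1}])

```text
invalid input at $.plan[0]: expected keys grip, slide, spin
```

Request:
arm_command(plan=[{"spin": 0.8,"slide": [0,0,0],"grip": -1},{"spin": 0.8,"slide": [0,0,0],"grip": -1},{"spin": 0.8,"slide": [0,0,0],"grip": -1},{"spin": 0.75,"slide": [0,0,0],"grip": -1},{"spin": 0,"slide": [0,0,0],"grip": -1}])

```text
time: 0.72
tool_pos: [0.244, -0.4927, 0.2299]
ee_rot: [-3.141, 0.0, 0.186]
wrist_force: [-0.2, -0.4, -0.2]
width: 0.0941
finger_force: 0.0
```

Run:
```python
from h import *
it=camera_info("top")
print("feet back",plane(it,[[210+132/10-.45,125+242/10-.45],[210+573/10-.45,125+238/10-.45]],.003).round(4))
print("cheek starts",plane(it,[[210+228/10-.45,125+20.]],[.008]).round(4) if 0 else "")
o=sensors.get_obs();print(o["time"],o["tool_pos"].round(4),np.degrees(o["ee_rot"]).round(2))
i=camera_info("wrist");im=snapshot("wrist");print(i)
cv2.imwrite("pics/w1.png",im[:,:,::-1])
```

```text
feet back [[ 0.6194  0.0549  0.003 ]
 [ 0.6191 -0.0991  0.003 ]]
cheek starts 
0.725 [ 0.244  -0.4927  0.2299] [-1.7994e+02  1.0000e-02  1.0640e+01]
{'fx': 292.13003199995666, 'fy': 292.13003199995666, 'cx': 258.0663902810562, 'cy': 196.01715346751885, 'k1': -0.07641475941186787, 'position': array([ 0.32309938, -0.47814837,  0.38420071]), 'rotation': array([-2.77489656e-01,  1.10709492e-03, -1.38465768e+00])}
```

View pics/w1.png

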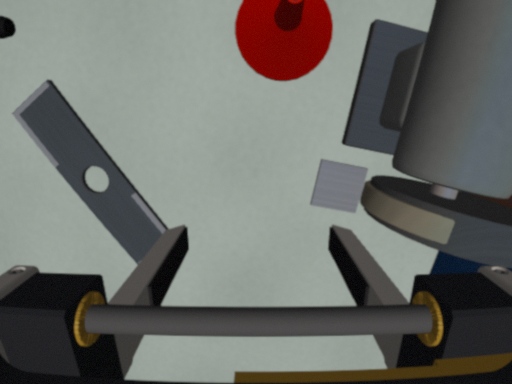

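The wrist view shows the larger dark bar at (95,170), the red funnel at (285,30) and the grinder on the right. The target isn't in it, so I'll move on to the blade.

Request:
arm_command(plan=[{"slide": [0.05,-0.11,0],"spin": 0,"grip": -1},{"slide": [0.05,-0.11,0],"spin": 0,"grip": -1},{"slide": [0.05,-0.11,0],"spin": 0,"grip": -1},{"slide": [0.05,-0.11,0],"spin": 0,"grip": -1},{"slide": [0.05,-0.11,0],"spin": 0,"grip": -1},{"slide": [0.05,-0.11,0],"spin": 0,"grip": -1},{"slide": [0.05,-0.11,0],"spin": 0,"grip": -1},{"slide": [0.05,-0.11,0],"spin": 0,"grip": -1},{"slide": [0.05,-0.11,0],"spin": 0,"grip": -1},{"slide": [0.05,-0.11,0],"spin": 0,"grip": -1}])

```text
time: 2.02
tool_pos: [0.3887, 0.0957, 0.2307]
ee_rot: [3.141, -0.001, 0.186]
wrist_force: [1.2, -1.1, -0.1]
width: 0.0938
finger_force: 0.0
```

Request:
arm_command(plan=[{"slide": [0,0,0],"spin": 0,"grip": -1},{"slide": [0,0,0],"spin": 0,"grip": -1}])

```text
time: 2.28
tool_pos: [0.3884, 0.0934, 0.2303]
ee_rot: [3.141, 0.001, 0.186]
wrist_force: [0.5, 0.4, 0.2]
width: 0.094
finger_force: 0.0
```

Run:
```python
from h import *
import pickle
o=sensors.get_obs();print(o["time"],o["tool_pos"].round(4),np.degrees(o["ee_rot"]).round(2))
i=camera_info("wrist");im=snapshot("wrist");pickle.dump((i,im),open("w2.pkl","wb"))
cv2.imwrite("pics/w2.png",im[:,:,::-1])
```

```text
2.275 [0.3884 0.0934 0.2303] [1.7995e+02 5.0000e-02 1.0660e+01]
```

View pics/w2.png

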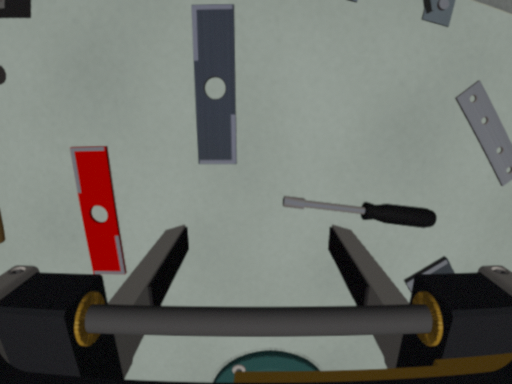

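The wrist view shows the target blade at columns 192–236 and rows 4–163, with its hole at (215,88). The nut driver is at (355,210), the red bar at (98,210) and a box foot at (438,10). Next I'll measure the blade from this view and check its height.

Run:
```python
from h import *
import pickle
i,im=pickle.load(open("w2.pkl","rb"));it=camera_info("top");T=cv2.imread("pics/top0.png")
x0,y0,x1,y1=175,0,260,185
sub=im[y0:y1,x0:x1].astype(int);bg=np.median(im[60:180,260:400].reshape(-1,3),0)
m=((np.abs(sub-bg).sum(2))>60).astype(np.uint8)
C,H=cv2.findContours(m,cv2.RETR_CCOMP,cv2.CHAIN_APPROX_NONE)
k=max(range(len(C)),key=lambda k:cv2.contourArea(C[k]));c=C[k].reshape(-1,2)+[x0,y0]
r=cv2.minAreaRect(plane(i,c,.006)[:,:2].astype(np.float32));print("blade",r)
holes=[C[j].reshape(-1,2)+[x0,y0] for j in range(len(C)) if H[0][j][3]==k and len(C[j])>20]
hw=[h.mean(0) for h in holes];print(hw,[plane(i,h,.006).round(4) for h in hw])
s=T[165:210,175:205].astype(int); g=s.min(2); mm=(g>135).astype(np.uint8)
n,L,st,ce=cv2.connectedComponentsWithStats(mm);
for q in range(1,n):
    p=ce[q]+[175,165]
    if st[q,4]<80 and abs(p[0]-190)<6 and abs(p[1]-186.6)<6: print("hole top",p,st[q,4],plane(it,p,.006).round(4),cross(i,hw[0],it,p))
# nut driver extents from top
d=dark(T,(250,205,290,230),90);w=plane(it,d.reshape(-1,2),.014);print("driver handle",w.min(0).round(3),w.max(0).round(3))
```

```text
blade ((0.48813000321388245, 0.16628201305866241), (0.1910320669412613, 0.051694516092538834), 10.868987083435059)
[array([214.96551724,  87.55172414])] [array([[0.4882, 0.1658, 0.006 ]])]
hole top [190.05405405 186.56756757] 37 [[0.4881 0.169  0.006 ]] (array([ 0.49111039,  0.17283639, -0.03374943]), np.float64(0.002402682308481511))
driver handle [ 0.362 -0.15   0.014] [ 0.386 -0.054  0.014]
```

Request:
arm_command(plan=[{"slide": [0.037,-0.054,0],"spin": 0,"grip": -1},{"slide": [0.037,-0.054,0],"spin": 0,"grip": -1},{"slide": [0,0,0.1],"spin": 0,"grip": -1},{"slide": [0,0,0.1],"spin": 0,"grip": -1},{"slide": [0,0,0.1],"spin": 0,"grip": -1},{"slide": [0,0,0],"spin": 0,"grip": -1},{"slide": [0,0,0],"spin": 0,"grip": -1}])

```text
time: 3.2
tool_pos: [0.4167, 0.1526, 0.0825]
ee_rot: [3.141, -0.003, 0.182]
wrist_force: [0.2, -0.8, 0.1]
width: 0.0939
finger_force: 0.0
```

Request:
arm_command(plan=[{"slide": [0,0,0.07],"spin": 0,"grip": -1},{"slide": [0,0,0.04],"spin": 0,"grip": -1},{"slide": [0,0,0],"spin": 0,"grip": -1},{"slide": [0,0,0],"spin": 0,"grip": -1}])

```text
time: 3.7
tool_pos: [0.4171, 0.1538, 0.028]
ee_rot: [-3.141, -0.005, 0.185]
wrist_force: [0.1, 0.2, 0.2]
width: 0.0944
finger_force: 0.0
```

Run:
```python
from bench import *
for _ in range(1):
    o=sensors.get_obs();print(o["tool_pos"],o["ee_rot"],o["wrist_force"],robot.tip_reach)
```

```text
[0.4171327  0.15381404 0.02802651] [-3.14147071 -0.00456489  0.18453754] [0.05114894 0.22605919 0.19766553] 0.025
```

Request:
arm_command(plan=[{"slide": [0,0,0.003],"spin": 0,"grip": -1},{"slide": [0,0,0],"spin": 0,"grip": 1},{"slide": [0,0,0],"spin": 0,"grip": 1},{"slide": [0,0,0],"spin": 0,"grip": 1},{"slide": [0,0,0],"spin": 0,"grip": 1},{"slide": [0,0,0],"spin": 0,"grip": 1}])

```text
time: 4.45
tool_pos: [0.4163, 0.1538, 0.0252]
ee_rot: [3.141, -0.003, 0.185]
wrist_force: [0.0, -0.9, 5.6]
width: 0.0495
finger_force: 30.7
```

Request:
arm_command(plan=[{"slide": [0,0,-0.002],"spin": 0,"grip": 1},{"slide": [0.01,0,0],"spin": 0.5,"grip": 1},{"slide": [0.01,0,0],"spin": 0.5,"grip": 1},{"slide": [0.01,0,0],"spin": 0.5,"grip": 1},{"slide": [0.01,0,0],"spin": 0.6,"grip": 1},{"slide": [0,0,0],"spin": 0,"grip": 1},{"slide": [0,0,0],"spin": 0,"grip": 1}])

```text
time: 5.32
tool_pos: [0.433, 0.1562, 0.0252]
ee_rot: [-3.141, 0.005, 0.001]
wrist_force: [-6.0, 0.3, 8.5]
width: 0.0494
finger_force: 33.2
```

Request:
arm_command(plan=[{"slide": [0,0.07,0],"spin": 0,"grip": 1},{"slide": [0,0.07,0],"spin": 0,"grip": 1},{"slide": [0,0.07,0],"spin": 0,"grip": 1},{"slide": [0,0.07,0],"spin": 0,"grip": 1},{"slide": [0,0.07,0],"spin": 0,"grip": 1},{"slide": [0,0,0],"spin": 0,"grip": 1},{"slide": [0,0,0],"spin": 0,"grip": 1}])

```text
time: 6.2
tool_pos: [0.4355, -0.0197, 0.0253]
ee_rot: [3.14, -0.0, 0.001]
wrist_force: [0.2, -4.5, 3.2]
width: 0.0494
finger_force: 33.8
```

Run:
```python
from h import *
import pickle
o=sensors.get_obs();print(o["time"],o["tool_pos"].round(4),np.degrees(o["ee_rot"]).round(2),o["width"],o["wrist_force"])
i=camera_info("wrist");im=snapshot("wrist");pickle.dump((i,im),open("w3.pkl","wb"))
cv2.imwrite("pics/w3.png",cv2.resize(im[:,:,::-1],(800,600)))
```

```text
6.2 [ 0.4355 -0.0197  0.0253] [ 1.7988e+02 -2.0000e-02  7.0000e-02] 0.04936600080334072 [ 0.17686773 -4.53089887  3.24005079]
```

View pics/w3.png

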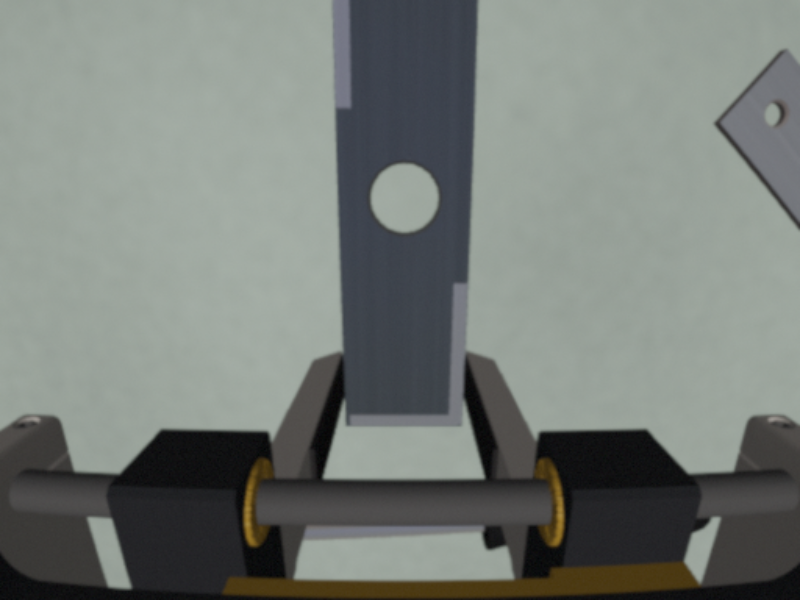

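The wrist view shows the blade gripped straight: hole at (404,197) of 800x600, tail at row 425. The slot is out of view, so I'll check the blade's front against the feet in the top picture.

Run:
```python
from h import *
im=snapshot("top");cv2.imwrite("pics/top1.png",cv2.resize(im[120:180,205:285,::-1],(800,600),interpolation=cv2.INTER_CUBIC))
import pickle;pickle.dump(im,open("t1.pkl","wb"))
i,w=pickle.load(open("w3.pkl","rb"))
print(plane(i,np.array([[333,5],[478,5],[404,197],[347,425],[463,425]])*.64,.006).round(4))
```

```text
[[ 0.5742  0.0045  0.006 ]
 [ 0.5743 -0.0454  0.006 ]
 [ 0.5087 -0.0201  0.006 ]
 [ 0.4134  0.0042  0.006 ]
 [ 0.4134 -0.0457  0.006 ]]
```

View pics/top1.png

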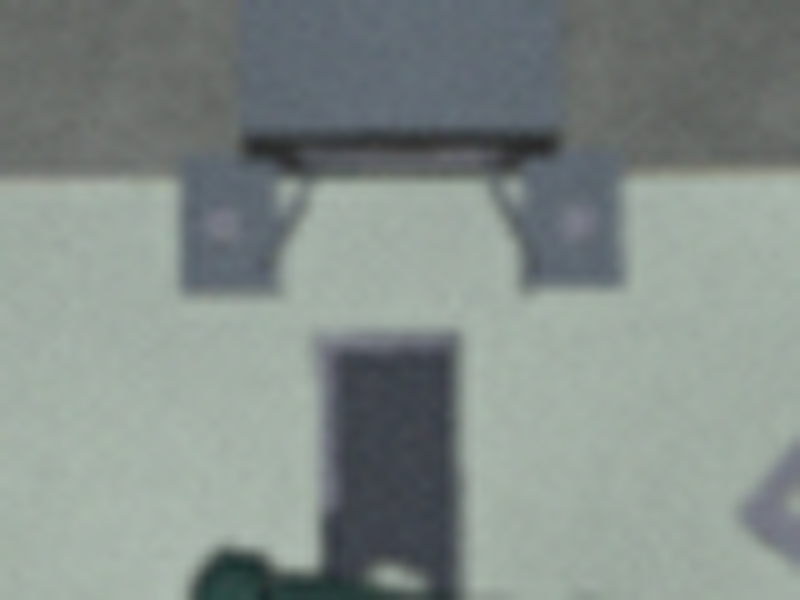

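The top crop shows the blade's front edge at columns 317–460, row 335. The feet span columns 182–624, so the blade sits slightly left of the slot.

Run:
```python
from h import *
it=camera_info("top")
f=lambda px,z: plane(it,np.array(px)/10-.45+[205,120],z)
for n,p,z in(("blade front",[[317,335],[460,335]],.006),("blade back",[[323,560],[460,560]],.006),("feet outer",[[182,290],[624,286]],.003),("feet outer up",[[182,180],[622,175]],.003),("cheek",[[308,180],[492,180]],.016),("cheek start",[[278,240],[522,240]],.016),("hood",[[240,130],[558,130]],.048)):
    w=f(p,z);print(n,w[:,:2].round(4).tolist(),"mid",w.mean(0)[:2].round(4))
```

```text
blade front [[0.6032, 0.0079], [0.6026, -0.0418]] mid [ 0.6029 -0.017 ]
blade back [[0.5244, 0.0068], [0.5238, -0.0407]] mid [ 0.5241 -0.017 ]
feet outer [[0.6201, 0.0549], [0.6198, -0.0995]] mid [ 0.62   -0.0223]
feet outer up [[0.659, 0.0545], [0.6591, -0.0994]] mid [ 0.6591 -0.0225]
cheek [[0.6558, 0.0103], [0.6551, -0.0535]] mid [ 0.6555 -0.0216]
cheek start [[0.6349, 0.0209], [0.6339, -0.0636]] mid [ 0.6344 -0.0213]
hood [[0.6666, 0.0327], [0.6654, -0.0752]] mid [ 0.666  -0.0212]
```

Request:
arm_command(plan=[{"slide": [0,0.01,-0.001],"spin": 0,"grip": 1},{"slide": [0.03,0,0],"spin": 0,"grip": 1},{"slide": [0.03,0,0],"spin": 0,"grip": 1},{"slide": [0.03,0,0],"spin": 0,"grip": 1},{"slide": [0.02,0,0],"spin": 0,"grip": 1},{"slide": [0,0,0],"spin": 0,"grip": 1}])

```text
time: 7.05
tool_pos: [0.4885, -0.0231, 0.0253]
ee_rot: [-3.141, 0.006, 0.003]
wrist_force: [-4.5, -0.8, 7.8]
width: 0.0495
finger_force: 33.3
```

Run:
```python
from h import *
o=sensors.get_obs();print(o["tool_pos"].round(4),np.degrees(o["ee_rot"]).round(2),o["wrist_force"].round(1))
i=camera_info("wrist");im=snapshot("wrist");cv2.imwrite("pics/w4.png",cv2.resize(im[:200,130:390,::-1],(780,600),interpolation=cv2.INTER_CUBIC))
```

```text
[ 0.4885 -0.0231  0.0253] [-1.7996e+02  3.3000e-01  1.7000e-01] [-4.5 -0.8  7.8]
```

View pics/w4.png

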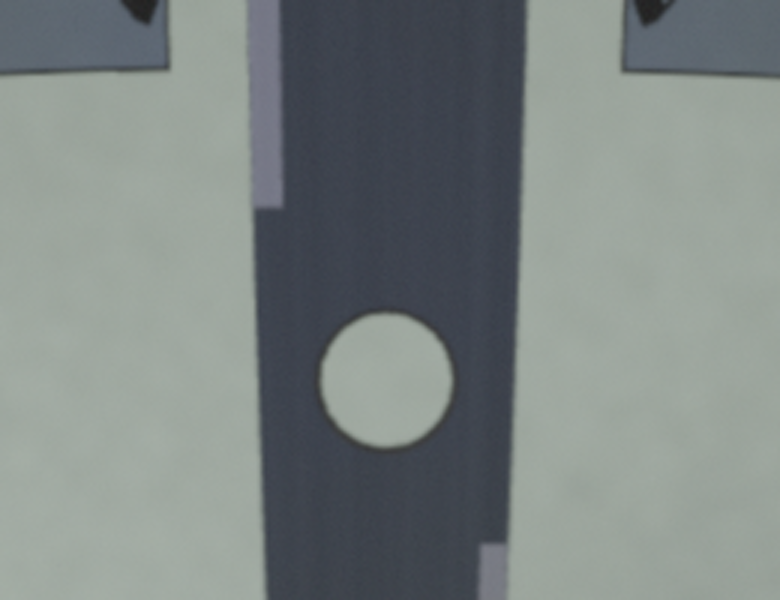

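The wrist crop shows the feet's inner corners at columns 169 and 623 (mid 396). The blade's mid is at 387, so it is about 1.6 mm to the left with no yaw error. I'll shift it and push.

Request:
arm_command(plan=[{"slide": [0,0.003,-0.002],"spin": 0,"grip": 1},{"slide": [0.03,0,0],"spin": 0,"grip": 1},{"slide": [0.03,0,0],"spin": 0,"grip": 1},{"slide": [0.03,0,0],"spin": 0,"grip": 1},{"slide": [0.03,0,0],"spin": 0,"grip": 1},{"slide": [0,0,0],"spin": 0,"grip": 1}])

```text
time: 7.85
tool_pos: [0.5509, -0.025, 0.0255]
ee_rot: [-3.141, -0.0, 0.002]
wrist_force: [1.4, -0.4, -0.7]
width: 0.0497
finger_force: 30.0
```

Request:
arm_command(plan=[{"slide": [0.03,0,0],"spin": 0,"grip": 1},{"slide": [0.03,0,0],"spin": 0,"grip": 1},{"slide": [0.03,0,0],"spin": 0,"grip": 1},{"slide": [0.01,0,0],"spin": 0,"grip": 1},{"slide": [0,0,0],"spin": 0,"grip": 1}])

```text
time: 8.48
tool_pos: [0.6001, -0.025, 0.026]
ee_rot: [-3.141, 0.0, 0.002]
wrist_force: [-0.4, 0.1, 0.3]
width: 0.0496
finger_force: 30.0
```

Run:
```python
from h import *
o=sensors.get_obs();print(o["tool_pos"].round(4),np.degrees(o["ee_rot"]).round(2),o["wrist_force"].round(1))
i=camera_info("wrist");im=snapshot("wrist");cv2.imwrite("pics/w5.png",im[:,:,::-1])
```

```text
[ 0.6001 -0.025   0.026 ] [-1.7998e+02  1.0000e-02  1.1000e-01] [-0.4  0.1  0.3]
```

View pics/w5.png

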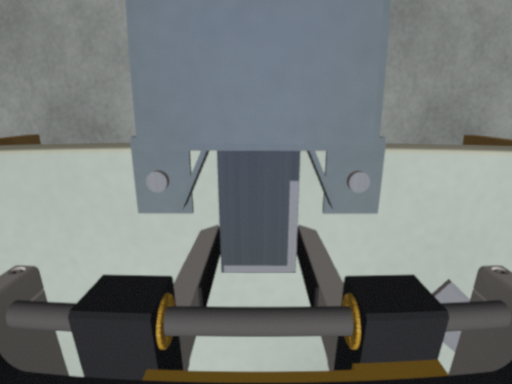

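The wrist view shows the blade in the slot between the cheeks, columns 218–299, tail at row 270. The fingers stop short of the feet (row 213). I'll release it.

Request:
arm_command(plan=[{"slide": [0,0,0],"spin": 0,"grip": -1},{"slide": [0,0,0],"spin": 0,"grip": -1},{"slide": [0,0,0],"spin": 0,"grip": -1},{"slide": [0,0,0],"spin": 0,"grip": -1},{"slide": [0,0,0],"spin": 0,"grip": -1},{"slide": [0,0,0],"spin": 0,"grip": -1},{"slide": [0,0,0],"spin": 0,"grip": -1},{"slide": [0,0,0],"spin": 0,"grip": -1}])

```text
time: 9.52
tool_pos: [0.6003, -0.0253, 0.0264]
ee_rot: [3.141, 0.0, 0.002]
wrist_force: [-0.3, -0.6, -0.0]
width: 0.0941
finger_force: 0.0
```

Run:
```python
from h import *
o=sensors.get_obs();print(o["tool_pos"].round(4),o["wrist_force"].round(1),o["width"])
im=snapshot("wrist");cv2.imwrite("pics/w6.png",im[:,:,::-1])
```

```text
[ 0.6003 -0.0253  0.0264] [-0.3 -0.6 -0. ] 0.09412754299252515
```

View pics/w6.png

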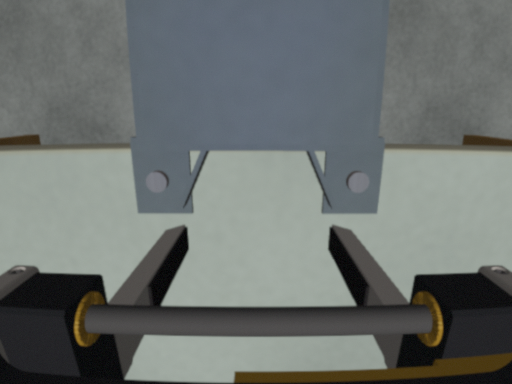

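The bench in front of the slot is now clear between the cheeks (columns 190–325, rows 150–210), so the blade has dropped in. I'll lift away, let it settle and hand in.

Request:
arm_command(plan=[{"slide": [0,0,-0.06],"spin": 0,"grip": -1},{"slide": [0,0,-0.1],"spin": 0,"grip": -1},{"slide": [0,0,-0.1],"spin": 0,"grip": -1},{"slide": [0,0,0],"spin": 0,"grip": -1},{"slide": [0,0,0],"spin": 0,"grip": -1},{"slide": [0,0,0],"spin": 0,"grip": -1},{"slide": [0,0,0],"spin": 0,"grip": -1},{"slide": [0,0,0],"spin": 0,"grip": -1},{"slide": [0,0,0],"spin": 0,"grip": -1}])

```text
time: 10.7
tool_pos: [0.6002, -0.0253, 0.1561]
ee_rot: [3.142, 0.001, 0.002]
wrist_force: [-0.2, 0.3, 0.7]
width: 0.0941
finger_force: 0.0
```

```bash
python3 -c "
from bench import ticket,sensors
o=sensors.get_obs();print(o['tool_pos'],o['wrist_force']);print(ticket.close_job())"
```

```text
[ 0.60015289 -0.0252666   0.15607806] [-0.23531494  0.31679413  0.68725306]
the job is handed in; nothing more can be done
None
```

The worn blade went end first through the slot and dropped out of sight into the scrap box, nothing else was touched as far as I could see, and the job was handed in at about 10.7 s; I didn't look directly at the flap to confirm it shut.

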